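# Fold the green filter out of the beam and trigger the camera

## Robot

A 6-joint arm with a two-finger parallel gripper is mounted at the origin on the work surface. World frame = base frame: x ahead of the robot, y to its left, z up, the work surface at z = 0. Lengths are in m, angles in rad, forces in N, time in s.
With the tool pointing down it reaches from about 0.225 to 0.875 m from the base axis. Payload 3.4 kg.
Tool frame: the origin (TCP) lies on the centre line of the jaws, within the pads' length; the fingertips stand 14 mm ahead of it and the grasp point (between the pads) lies 5 mm behind it; z points along the fingers, y is the line along which they close (so a half turn about z gives the same grasp; the last joint's range is limited). The gripper opens to 85 mm and grips with 20 to 120 N. Pads are 22 mm wide; open, the fingers measure 114 mm over their backs; the gripper's body (76 mm by 85 mm) begins 54 mm behind the grasp point. The pads swing forward as they close: fully open they stand 13 mm farther back than shut.
Start: joints at [-1.337, 0.276, 1.505, -0, 1.361, -0.121], TCP at [0.2, -0.539, 0.245] pointing down, gripper open.
Joint ranges: [-2.89, 2.89], [-0.75, 2.08], [0.22, 2.7], [-1.18, 4.32], [0.11, 2.71], [-2.7, 2.7]. Speed limits (rad/s): [2.57, 2.57, 3.14, 3.14, 3.14, 3.14].

## Interface

Orientations are given as a unit quaternion [w, x, y, z].
In Python, from rig import manip, eyes gives the robot as it stands.
- The arm moves only by the shell command python3 -m creep 'ROWS' [FORCE]. ROWS is JSON, a list of rows, each a list of 5 numbers: the opening, from 0 (shut) to 1 (fully open), then the shift along the tool's x, y, z normalised to -1 to 1, where 1 is 0.5 m, then the turn about the tool's z normalised to -1 to 1, where 1 is 360 degrees. In form: [[fingers, dx, dy, dz, spin], ...]. A call has 1 to 10 rows; each row is the pose to reach, as a shift and turn from the pose commanded when the call began, along the tool's axes at that moment, turning the shorter way round; what a row does not reach only later rows make up. A row lasts 1/10 s, in which the tool goes at most 50 mm and 8.59 degrees, less where a joint would pass 70% of its speed; a pose out of reach is approached as far as the arm can. A call with a number of a shift or a turn outside -1 to 1 is refused whole. A call with a gripper value outside its range is refused whole. The fingers move at their own pace and stop on an object; FORCE is the grip in N (left out, the last holds). Time passes only in rows, so rows that repeat a pose let the fingers close. It gives the time, the measured TCP pose, the force, the opening and the grip force at its end, in the units of the state.
- manip.get_state(): the state, without advancing time (a new reading comes with each control period).
- eyes.get_image(name): name is "scene" or "side" or "wrist"; returns a dict with "frame" (384x512x3 uint8, red, green, blue), "fx", "fy", "cx", "cy" (pixels), "R" (3x3) and "t" (3): a world point X has camera coordinates R X + t. Camera axes: x right, y down, z forward; pixel columns grow to the right and rows downward; lengths in m; the calibration is good to about 2 mm. The wrist camera is an equidistant fisheye: a pixel r from the principal point sees the ray r / f radians off the axis. A picture is of the moment at which its call begins. There is no depth.
- manip.sign_off(): hands the job in; it is judged then, once.
Trained networks look in the newest picture that a camera, given by its name, has taken for a name from the list of things; names that differ only in an ending like _2 or _b are one class to them, and where a whole thing is asked for, a point or a joint stands for the part that bears it (a point fixed in the world has none). Each returns a list of dicts, best first, with "confidence" (0 to 1); they miss things now and then, are a little off and sometimes report something else, mostly with a low value. They report only what shows in the picture. A call takes as long as a camera call. They do not tell look-alikes from the thing itself.
- eyes.regions_of(camera, label): "mask" (384x512 bool, what is visible of it) and "bbox" ([left, top, right, bottom] in pixels, round what is visible of it).
- eyes.place_of(camera, label): "centre" ([column, row] in pixels: a listed point, or the origin of a listed thing).
The state is a dict: "clock": time; "qpos": joint angles; "qd": joint speeds; "effort": joint torques, N m; "position": TCP position; "ee_rot": TCP orientation; "contact_force": force on the tool from outside, world axes, zero at the start; "moment": the same for the moment, N m; "width": finger opening in m; "gripper_force": force on a finger pad.
Only numpy, scipy, OpenCV 4.12 (cv2) and the standard library are available. Lean on these libraries where they do the work, as an engineer would, in place of code of your own. Each camera call takes 0.05 s, during which the arm holds its last target. There are 200 camera calls.

## Task

Take the next picture without the green filter: with the fingertips, gently push the green filter over by its black frame until it is folded right down out of the beam, without touching its glass, and then press the blue trigger button fully down and let it spring back. Grip or lift nothing; leave the red and amber filters upright and untouched, do not press the red button, do not knock the rail, lamp or camera, and leave the trigger box and the loose things where they are.

Things in the scene. Friction and masses are not known exactly. Their poses are not given: they have to be found in the camera images.
- green_mount: Fixed flip mount of the green filter. Origin: centre of its underside, on the rail's top face (40 mm above the table). x: across the rail, away from the robot within 0.15 rad, the way the filter folds; y: along the rail and the beam; z up. Hinge axis: along y, 50 mm above the origin. Foot 60 x 40 x 12 mm; post 25 mm across.
- green_glass: green glass plate, 44 x 44 x 4 mm, recessed 4 mm in both faces of its square black frame (54 x 54 mm, 12 mm thick along the beam, green stripes on its edges). Origin: centre of glass and frame, 45 mm from the hinge axis: above it when up (135 mm above the table, frame top 162 mm), level with it on the mount's +x side when folded (90 mm above the table). It turns with the frame.
- green_filter (a joint): Fold angle (rad) of the green filter's frame: 0 upright in the beam, 1.571 folded flat against its stop on the mount's +x side. Light friction holds it upright (about 0.3 N at the frame's edge starts it); past about 0.4 rad it tips over by its own weight.
- red_mount: Fixed flip mount of the red filter. Origin: centre of its underside, on the rail's top face (40 mm above the table). x: across the rail, away from the robot within 0.15 rad, the way the filter folds; y: along the rail and the beam; z up. Hinge axis: along y, 50 mm above the origin. Foot 60 x 40 x 12 mm; post 25 mm across.
- red_glass: red glass plate, 44 x 44 x 4 mm, recessed 4 mm in both faces of its square black frame (54 x 54 mm, 12 mm thick along the beam, red stripes on its edges). Origin: centre of glass and frame, 45 mm from the hinge axis: above it when up (135 mm above the table, frame top 162 mm), level with it on the mount's +x side when folded (90 mm above the table). It turns with the frame.
- red_filter (a joint): Fold angle (rad) of the red filter's frame: 0 upright in the beam, 1.571 folded flat against its stop on the mount's +x side. Light friction holds it upright (about 0.3 N at the frame's edge starts it); past about 0.4 rad it tips over by its own weight.
- amber_mount: Fixed flip mount of the amber filter. Origin: centre of its underside, on the rail's top face (40 mm above the table). x: across the rail, away from the robot within 0.15 rad, the way the filter folds; y: along the rail and the beam; z up. Hinge axis: along y, 50 mm above the origin. Foot 60 x 40 x 12 mm; post 25 mm across.
- amber_glass: amber glass plate, 44 x 44 x 4 mm, recessed 4 mm in both faces of its square black frame (54 x 54 mm, 12 mm thick along the beam, amber stripes on its edges). Origin: centre of glass and frame, 45 mm from the hinge axis: above it when up (135 mm above the table, frame top 162 mm), level with it on the mount's +x side when folded (90 mm above the table). It turns with the frame.
- amber_filter (a joint): Fold angle (rad) of the amber filter's frame: 0 upright in the beam, 1.571 folded flat against its stop on the mount's +x side. Light friction holds it upright (about 0.3 N at the frame's edge starts it); past about 0.4 rad it tips over by its own weight.
- bench_rail: Fixed black rail, 900 mm long along its y, 60 mm wide, 40 mm high. Origin: on the table under the mounts' middle. On it: LED lamp (y -415 to -245 mm, 180 mm high), specimen stand (y 205, 40 mm wide, 142 mm high), black lens (from y 255) on a white camera (to y 460, 180 mm high). The three mounts stand in any order near y -110, 0 and 110 mm.
- trigger_box: Loose aluminium two-button trigger box, 60 x 110 x 35 mm high (about 0.6 kg), standing on the table in front of the rail; blue trigger button at y +27 mm, red stop button at y -27 mm on its top. Origin: centre of its underside.
- trigger_button_top (a point): Centre of the top of the blue trigger button when released (24 mm across, 18 mm above the box's top, so 53 mm above the table; in a black collar 40 mm across and 12 mm high). The point moves with the button.
- trigger_button (a joint): Travel of the blue button: 0 released, 0.006 m fully down; springs back; 1.2 N starts it and 4 N takes it fully down.
- stop_button_top (a point): Centre of the top of the red stop button, same size as the blue one.
- stop_button (a joint): Travel of the red button: 0 released, 0.006 m fully down.
- lens_barrel: Loose black lens standing upright, 54 mm across, 58 mm high. Origin: centre of its underside.
- spare_post: Loose steel post 13 mm across on a 36 mm round foot, 72 mm high. Origin: centre of its underside.
- lens_cap: Loose black lens cap, 62 mm across, 12 mm high. Origin: centre of its underside.
- petri_dish: Loose glass dish, 60 mm across, 14 mm high, beyond the rail. Origin: centre of its underside.
- driver: Loose screwdriver with an orange handle, 160 mm long, lying beyond the rail. Origin: under its middle; x along the shank.
Not all that is in view belongs to the job. Leave any purple look-alike of the trigger_box alone.

How it is judged:
On the way, in this order (a step that is already met when the one before it is completed fails the run):
1. the green filter is folded right down (at least 1.45 of 1.57 rad) (value of joint green_filter above 1.45 rad), for 0.2 s.
2. the blue trigger button is pressed down (at least 4.5 of 6 mm) with the green filter folded (value of joint trigger_button above 0.0045 m and value of joint green_filter above 1.45 rad), for 0.05 s.
At the end, for the whole second after the job is handed in: The green filter is folded down (over 1.45 rad), the blue button is up again (within 1 mm), the red and amber filters are upright (under 0.2 rad), the red button is up, the trigger box is within 15 mm and each loose thing within 12 mm of its start (value of joint green_filter above 1.45 rad and value of joint each of trigger_button, stop_button below 0.001 m and value of joint each of red_filter, amber_filter below 0.2 rad and distance of trigger_box from where it was at the start of the episode below 0.015 m and distance of each of lens_barrel, spare_post, lens_cap, petri_dish, driver from where it was at the start of the episode below 0.012 m); the robot touches nothing.
It fails at once if the camera is triggered while the green filter is still up, or the red stop button is pressed (over 2 mm) ((value of joint trigger_button above 0.003 m and value of joint green_filter below 1.4 rad) or value of joint stop_button above 0.002 m).
It fails at once if the green filter or its mount is pushed roughly or pinched (over 12 N), or its glass is touched (contact force between any of the fingers, the arm and green_mount above 12 N or contact force between any of the fingers, the arm and green_glass above 0.3 N).
It fails at once if the red or amber filter is touched (over 0.5 N) or tipped (contact force between any of the fingers, the arm and red_mount above 0.5 N or contact force between any of the fingers, the arm and amber_mount above 0.5 N or value of joint any of red_filter, amber_filter above 0.2 rad).
It fails at once if the rail, lamp, specimen stand or camera is knocked (over 3 N), or the trigger box is pressed hard (over 30 N) (contact force between any of the fingers, the arm and bench_rail above 3 N or contact force between any of the fingers, the arm and trigger_box above 30 N).
It fails at once if the trigger box is shifted or lifted by over 15 mm, or a loose thing by over 12 mm (distance of trigger_box from where it was at the start of the episode above 0.015 m or distance of any of lens_barrel, spare_post, lens_cap, petri_dish, driver from where it was at the start of the episode above 0.012 m).
It also fails if it takes over 42 s, if anything falls off the work surface, if the arm or the gripper's body presses on something with over 40 N, if the wrist force passes 120 N, or if a joint passes its speed limit or range.

## Working session

There is one attempt and no reset: what is moved stays moved. The work goes in short steps, Python scripts to look and compute and a shell command to move; the robot and the scene stay as the last step left them, time stands still between calls to the robot, and variables do not carry over. Pictures are saved under pics/ and viewed, at most 10 in all, crops included, and the job is handed in when it is done.

```bash
mkdir -p pics
cat > h.py <<'E'
import numpy as np, cv2
from rig import manip, eyes
def ray(c,uv):
    R,t=np.array(c['R']),np.array(c['t'])
    d=R.T@np.array([(uv[0]-c['cx'])/c['fx'],(uv[1]-c['cy'])/c['fy'],1]); return -R.T@t,d
def atz(c,uv,z):
    o,d=ray(c,uv); return o+d*(z-o[2])/d[2]
def proj(c,X):
    p=np.array(c['R'])@np.array(X)+np.array(c['t']); return np.array([c['fx']*p[0]/p[2]+c['cx'],c['fy']*p[1]/p[2]+c['cy']])
E
python3 - <<'E'
from h import *
s=manip.get_state(); print({k:np.round(s[k],3) for k in ('clock','position','ee_rot','contact_force','width')})
Z={'green_mount':.04,'green_glass':.135,'red_mount':.04,'red_glass':.135,'amber_mount':.04,'amber_glass':.135,'trigger_box':0,'trigger_button_top':.053,'stop_button_top':.053,'lens_barrel':0,'spare_post':0,'lens_cap':0,'bench_rail':0}
for n in('scene','side'):
    c=eyes.get_image(n); cv2.imwrite(f'pics/{n}.png',c['frame'][:,:,::-1])
    R,t=np.array(c['R']),np.array(c['t']);print(n,'cam at',np.round(-R.T@t,2))
    for k,z in Z.items():
        print(k,[(round(float(r['confidence']),2),np.round(r['centre']).astype(int).tolist(),np.round(atz(c,r['centre'],z),3).tolist()) for r in eyes.place_of(n,k)[:3]])
print(manip.get_state()['clock'])
E
```

```text
{'clock': np.float64(0.0), 'position': array([ 0.2  , -0.539,  0.244]), 'ee_rot': array([-0.001,  0.984,  0.176, -0.   ]), 'contact_force': array([ 0.208, -0.789, -0.639]), 'width': np.float64(0.085)}
scene cam at [1.3  0.19 0.61]
green_mount [(0.8, [201, 225], [0.638, -0.08, 0.04]), (0.65, [228, 198], [0.5, -0.045, 0.04])]
green_glass [(0.55, [200, 193], [0.63, -0.079, 0.135])]
red_mount [(0.62, [241, 229], [0.626, 0.023, 0.04])]
red_glass [(0.41, [282, 232], [0.726, 0.136, 0.135]), (0.34, [240, 199], [0.63, 0.022, 0.135]), (0.25, [197, 191], [0.624, -0.089, 0.135])]
amber_mount [(0.59, [283, 233], [0.614, 0.129, 0.04])]
amber_glass []
trigger_box [(0.77, [267, 200], [0.427, 0.056, 0.0]), (0.53, [203, 224], [0.582, -0.094, 0.0])]
trigger_button_top [(0.58, [279, 188], [0.432, 0.09, 0.053]), (0.39, [305, 167], [0.287, 0.152, 0.053])]
stop_button_top [(0.44, [260, 184], [0.425, 0.029, 0.053])]
lens_barrel [(0.71, [189, 190], [0.432, -0.195, 0.0]), (0.27, [228, 198], [0.443, -0.062, 0.0])]
spare_post []
lens_cap [(0.61, [320, 209], [0.432, 0.214, 0.0])]
bench_rail [(0.93, [241, 238], [
[... 458 characters left out ...]
, 0.135]), (0.43, [261, 171], [0.574, 0.018, 0.135])]
trigger_box [(0.68, [140, 201], [0.299, 0.171, 0.0]), (0.64, [203, 217], [0.433, 0.056, 0.0])]
trigger_button_top [(0.66, [199, 190], [0.442, 0.095, 0.053]), (0.43, [132, 195], [0.286, 0.142, 0.053])]
stop_button_top [(0.61, [297, 217], [0.624, -0.078, 0.053]), (0.46, [202, 207], [0.432, 0.038, 0.053]), (0.43, [140, 178], [0.315, 0.198, 0.053])]
lens_barrel [(0.82, [240, 305], [0.436, -0.202, 0.0])]
spare_post [(0.83, [222, 255], [0.44, -0.072, 0.0]), (0.57, [240, 305], [0.435, -0.202, 0.0])]
lens_cap [(0.79, [188, 173], [0.443, 0.229, 0.0])]
bench_rail [(0.59, [278, 205], [0.622, 0.02, 0.0]), (0.37, [219, 252], [0.438, -0.063, 0.0])]
1.4
```

Run:
```python
import cv2,numpy as np
a=cv2.imread('pics/scene.png')[150:280,150:350];b=cv2.imread('pics/side.png')[110:330,110:350]
cv2.imwrite('pics/a.png',cv2.resize(a,None,fx=3.9,fy=3.9,interpolation=2));cv2.imwrite('pics/b.png',cv2.resize(b,None,fx=2.7,fy=2.7,interpolation=2))
```

```text
(no output)
```

View pics/a.png

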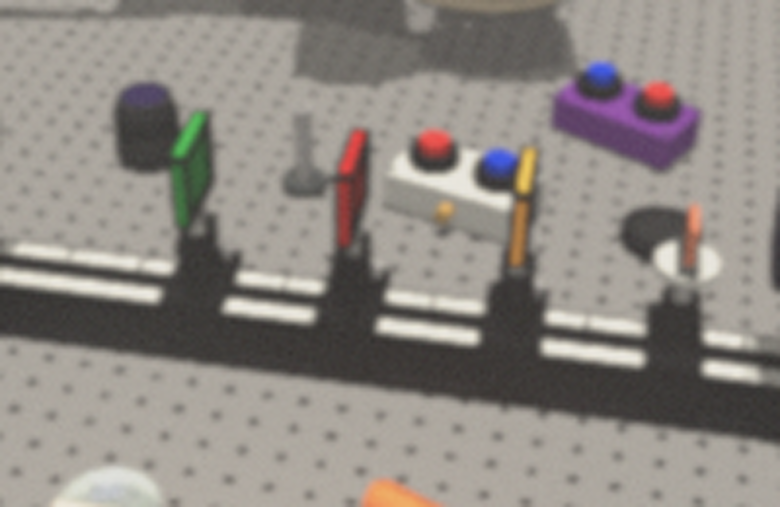

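View pics/b.png

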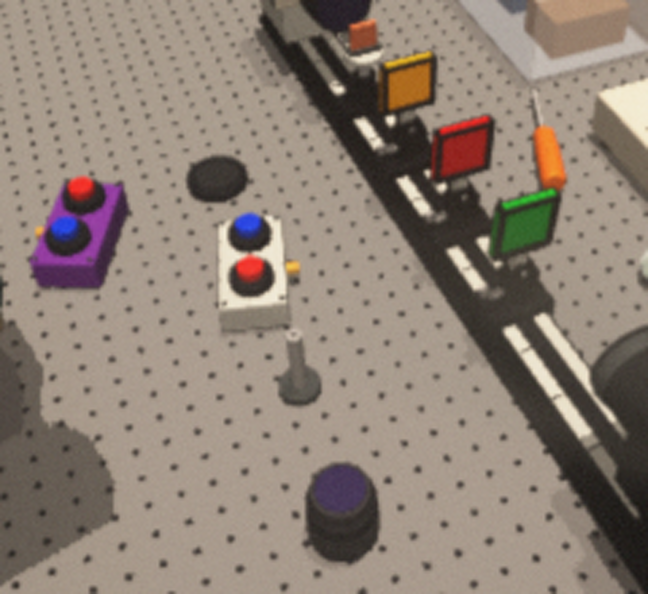

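The scene picture shows the green, red and amber frames upright at about (200,193), (240,199) and (282,205). The side picture confirms that order.

**Candidates for the blue trigger:**
- Aluminium box: scene (279,188), side (199,190).
- Purple look-alike: scene (305,167), side (132,195).
- I choose the aluminium one.

**Candidates for the frame:** green at side (304,194), red at (280,162), amber at (261,139). I choose green. The close crops above already confirm both choices.

```bash
cat >> h.py <<'E'
from scipy.spatial.transform import Rotation as Ro
def rel(P,yaw=None):
    s=manip.get_state();q=s['ee_rot'];M=Ro.from_quat([q[1],q[2],q[3],q[0]]).as_matrix()
    y0=np.arctan2(M[1,0],M[0,0]);d=M.T@(np.array(P)-s['position'])/.5
    return np.round(d,4),0 if yaw is None else round((y0-yaw)/2/np.pi,4)
def tri(c1,u1,c2,u2):
    A=[];b=[]
    for c,u in((c1,u1),(c2,u2)):
        o,d=ray(c,u);d/=np.linalg.norm(d);P=np.eye(3)-np.outer(d,d);A.append(P);b.append(P@o)
    return np.linalg.lstsq(np.vstack(A),np.hstack(b),rcond=None)[0]
E
python3 - <<'E'
from h import *
a=eyes.get_image('scene');b=eyes.get_image('side')
for k,u,v in(('green glass',(200,193),(304,194)),('green mount',(201,225),(298,223)),('red',(240,199),(280,162)),('blue',(279,188),(199,190)),('stop',(260,184),(202,207))):print(k,np.round(tri(a,u,b,v),3))
# colour-based blobs of green in both pictures
for c in(a,b):
    h=cv2.cvtColor(c['frame'],cv2.COLOR_RGB2HSV)
    for n,lo,hi in(('green',45,75),('blue',108,122)):
        m=cv2.inRange(h,(lo,110,50),(hi,255,255));k,l,st,ce=cv2.connectedComponentsWithStats(m)
        print(n,[(st[i].tolist(),ce[i].round(1).tolist()) for i in range(1,k) if st[i,4]>15])
print(rel([.545,-.086,.245],.05),rel([.545,-.086,.159],.05))
E
```

```text
green glass [ 0.629 -0.081  0.132]
green mount [ 0.627 -0.081  0.034]
red [0.628 0.024 0.135]
blue [0.441 0.09  0.059]
stop [0.432 0.032 0.058]
green [([195, 180, 7, 10, 31], [197.8, 184.7])]
blue [([301, 166, 7, 6, 33], [303.8, 168.4]), ([274, 189, 8, 6, 40], [277.6, 191.4]), ([396, 343, 54, 41, 1767], [420.5, 365.4])]
green [([296, 180, 20, 8, 70], [305.7, 183.5]), ([296, 185, 19, 18, 215], [304.6, 193.7])]
blue [([296, 92, 24, 14, 207], [307.7, 98.3]), ([197, 189, 10, 9, 74], [201.6, 193.0]), ([129, 191, 10, 9, 72], [133.6, 194.5])]
(array([ 9.624e-01, -6.102e-01,  6.000e-04]), np.float64(0.0485)) (array([ 0.9624, -0.6102,  0.1726]), np.float64(0.0485))
```

```bash
python3 -m creep '[[0,0.96,-0.612,0,0.0485],[0,0.96,-0.612,0,0.0485],[0,0.96,-0.612,0,0.0485],[0,0.96,-0.612,0,0.0485],[0,0.96,-0.612,0,0.0485],[0,0.96,-0.612,0,0.0485],[0,0.96,-0.612,0,0.0485],[0,0.96,-0.612,0,0.0485],[0,0.96,-0.612,0,0.0485],[0,0.96,-0.612,0,0.0485]]'
python3 -m creep '[[0,0,0,0,0]]'
python3 - <<'E'
from h import *
print(rel([.54,-.084,.245],.05),rel([.54,-.084,.159],.05))
E
```

```text
clock: 2.5
position: [0.5015, -0.1406, 0.2456]
ee_rot: [0.0, 1.0, 0.025, 0.0]
contact_force: [0.8, -0.4, 0.6]
width: 0.0
gripper_force: 0.0
clock: 2.6
position: [0.5036, -0.1374, 0.2454]
ee_rot: [-0.001, 1.0, 0.029, 0.001]
contact_force: [-0.8, -0.1, 0.3]
width: 0.0
gripper_force: 0.0
(array([ 0.0787, -0.1025,  0.0012]), np.float64(0.0011)) (array([ 0.0783, -0.1021,  0.1732]), np.float64(0.0011))
```

```bash
python3 -m creep '[[0,0.078,-0.102,0,0],[0,0.078,-0.102,0,0],[0,0.078,-0.102,0.08,0],[0,0.078,-0.102,0.172,0],[0,0.078,-0.102,0.172,0],[0,0.078,-0.102,0.172,0]]'
python3 - <<'E'
from h import *
c=eyes.get_image('side');d=eyes.get_image('scene')
f=cv2.resize(c['frame'][120:270,200:350],None,fx=2.6,fy=2.6,interpolation=2);g=cv2.resize(d['frame'][130:280,150:300],None,fx=2.6,fy=2.6,interpolation=2)
cv2.imwrite('pics/c.png',np.hstack([f,g])[:,:,::-1])
M=Ro.from_quat(np.roll(manip.get_state()['ee_rot'],-1)).as_matrix();print(M.round(3).tolist())
p=manip.get_state()['position'];print(p)
print('tip',proj(c,p+.014*M[:,2]),proj(d,p+.014*M[:,2]))
E
```

```text
clock: 3.2
position: [0.5365, -0.0902, 0.1594]
ee_rot: [-0.0, 1.0, 0.025, -0.001]
contact_force: [-0.1, 0.6, 0.9]
width: 0.0
gripper_force: 0.0
[[0.999, 0.049, 0.004], [0.049, -0.999, -0.001], [0.004, 0.002, -1.0]]
[ 0.53844862 -0.09061284  0.16165309]
tip [265.93819098 202.82891348] [207.2002742  169.34129964]
```

View pics/c.png

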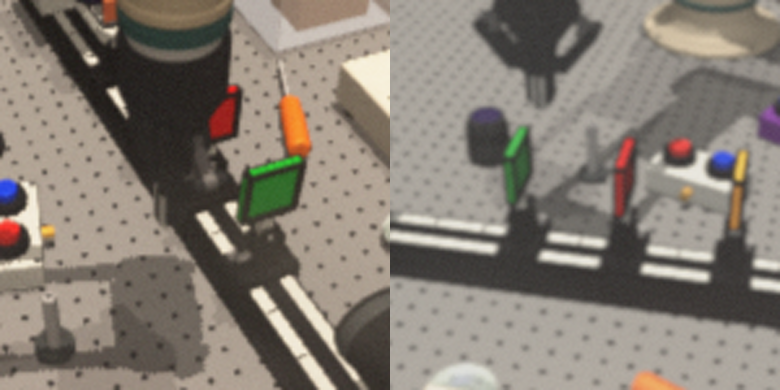

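The side picture shows the closed fingertips at about (262,205), in front of the still-upright green frame at about (304,193). Scene puts them at (208,170). Both match the projected tip, so I will push slowly along tool x.

```bash
python3 -m creep '[[0,0.03,-0.008,0,0],[0,0.06,-0.008,0,0],[0,0.075,-0.008,0,0],[0,0.085,-0.008,0,0],[0,0.095,-0.008,0,0],[0,0.105,-0.008,0,0],[0,0.115,-0.008,0,0],[0,0.125,-0.008,0,0],[0,0.135,-0.008,0,0],[0,0.145,-0.008,0,0]]'
python3 -m creep '[[0,0.01,0,0,0],[0,0.02,0,0,0],[0,0.03,0,0,0],[0,0.035,0,0,0],[0,0.04,0,0,0],[0,0.04,0,0,0],[0,0.04,0,0,0],[0,0.04,0,0,0]]'
python3 - <<'E'
from h import *
c=eyes.get_image('side');d=eyes.get_image('scene')
f=cv2.resize(c['frame'][120:270,200:350],None,fx=2.6,fy=2.6,interpolation=2);g=cv2.resize(d['frame'][130:280,150:300],None,fx=2.6,fy=2.6,interpolation=2)
cv2.imwrite('pics/d.png',np.hstack([f,g])[:,:,::-1])
E
```

```text
clock: 4.3
position: [0.6095, -0.0819, 0.1593]
ee_rot: [0.0, 1.0, 0.025, 0.0]
contact_force: [-0.0, 0.6, 0.1]
width: 0.0001
gripper_force: 0.2
clock: 5.1
position: [0.6288, -0.0809, 0.1593]
ee_rot: [0.0, 1.0, 0.025, -0.0]
contact_force: [-0.1, -0.2, -0.0]
width: 0.0
gripper_force: 0.0
```

View pics/d.png

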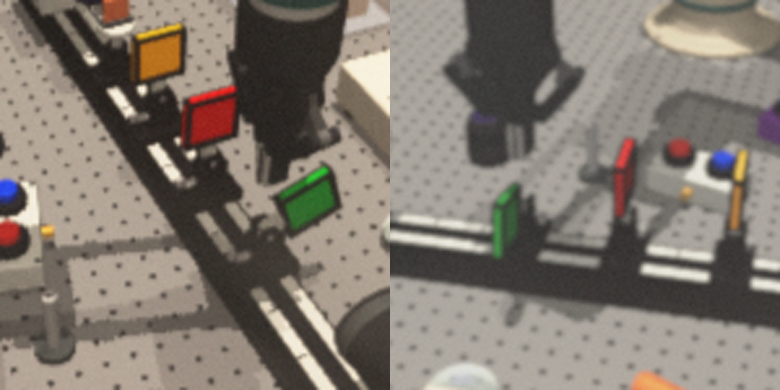

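The green filter now lies over on the far side at side (318,197) and scene (195,215). Red and amber are still upright. I'll check the fold angle numerically while retreating upwards.

```bash
python3 -m creep '[[0,0,0,-0.09,0],[0,0,0,-0.18,0],[0,0,0,-0.18,0],[0,0,0,-0.18,0]]'
python3 - <<'E'
from h import *
a=eyes.get_image('scene');b=eyes.get_image('side')
P=[eyes.place_of(n,'green_glass') for n in('scene','side')];print([[(r['confidence'],r['centre']) for r in p] for p in P])
if all(P):print(tri(a,P[0][0]['centre'],b,P[1][0]['centre']))
for th in(1.2,1.4,1.571):
    X=[.628+.045*np.sin(th),-.081,.09+.045*np.cos(th)];print(th,proj(a,X),proj(b,X))
    # far frame edge (top), mid thickness
    X=[.628+.072*np.sin(th),-.081,.09+.072*np.cos(th)];print('edge',proj(a,X),proj(b,X))
P=[eyes.place_of(n,'trigger_button_top') for n in('scene','side')];print([[(round(float(r['confidence']),2),r['centre']) for r in p] for p in P])
Q=[eyes.place_of(n,'stop_button_top') for n in('scene','side')];print([[(round(float(r['confidence']),2),r['centre']) for r in p] for p in Q])
print(manip.get_state()['clock'],rel([.437,.092,.245]))
for c,n in((a,'a'),(b,'b')): cv2.imwrite(f'pics/raw{n}.png',c['frame'][:,:,::-1])
E
```

```text
clock: 5.6
position: [0.6296, -0.081, 0.251]
ee_rot: [0.0, 1.0, 0.025, 0.002]
contact_force: [0.4, -0.7, -0.1]
width: 0.0001
gripper_force: 0.0
[[(0.5, [196.1, 219.9])], [(0.72, [317.7, 201.6])]]
[ 0.67304895 -0.07654296  0.08450096]
1.2 [193.92686557 211.68278897] [318.35668952 196.27922209]
edge [189.76044319 214.60534315] [328.83003576 190.02393632]
1.4 [193.80968282 215.19376864] [318.84320233 198.72966566]
edge [189.58977369 220.37480375] [329.46400986 194.00732717]
1.571 [193.92534844 217.91401604] [318.69401374 201.04538912]
edge [189.80969547 224.80792991] [329.1118227  197.72908895]
[[(0.65, [281.2, 233.6]), (0.63, [280.5, 187.2]), (0.38, [303.4, 166.9])], [(0.64, [200.4, 192.5]), (0.64, [299.7, 218.1]), (0.56, [134.2, 193.6])]]
[[(0.65, [241.3, 197.9]), (0.38, [317.4, 172.4]), (0.37, [258.2, 184.1])], [(0.53, [139.8, 180.6]), (0.45, [200.8, 209.4]), (0.44, [197.4, 191.6])]]
6.0 (array([-0.3657, -0.3645,  0.0074]), 0)
```

```bash
python3 -m creep '[[0,-0.365,-0.363,0,0],[0,-0.365,-0.363,0,0],[0,-0.365,-0.363,0,0],[0,-0.365,-0.363,0,0],[0,-0.365,-0.363,0,0],[0,-0.365,-0.363,0.1,0],[0,-0.365,-0.363,0.2,0],[0,-0.365,-0.363,0.28,0],[0,-0.365,-0.363,0.28,0]]'
python3 - <<'E'
from h import *
a=eyes.get_image('scene');b=eyes.get_image('side')
print(tri(a,(280.5,187.2),b,(200.4,192.5)),atz(b,(200.4,192.5),.053),atz(a,(280.5,187.2),.053))
f=cv2.resize(b['frame'][130:250,150:270],None,fx=3.2,fy=3.2,interpolation=2);g=cv2.resize(a['frame'][110:230,220:340],None,fx=3.2,fy=3.2,interpolation=2)
cv2.imwrite('pics/e.png',np.hstack([f,g])[:,:,::-1])
p=np.mean([manip.get_state()['position']],0)-[0,0,.014];print(p,proj(b,p),proj(a,p))
E
```

```text
clock: 6.9
position: [0.433, 0.0912, 0.1051]
ee_rot: [0.0, 1.0, 0.025, -0.006]
contact_force: [-0.2, -0.8, 0.2]
width: -0.0001
gripper_force: 0.0
[0.44021252 0.09004945 0.0564263 ] [0.44274559 0.08655348 0.053     ] [0.4271936  0.09251257 0.053     ]
[0.43793329 0.09123498 0.09552747] [195.87362991 178.96807487] [280.48260525 176.52697217]
```

View pics/e.png

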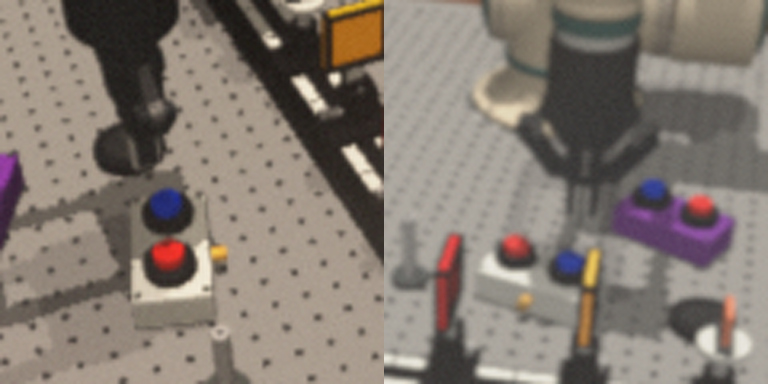

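The side crop shows the blue button at about (202,193), with the fingertips just above and behind it. In the scene crop it is at about (278,191), so a small correction is needed.

Run:
```python
from h import *
a=eyes.get_image('scene');b=eyes.get_image('side')
for u,v in(((278,190.5),(202,192.5)),((278,191.5),(202,193.5))):print(tri(a,u,b,v),atz(b,v,.053),atz(a,u,.053))
# both reds as check
print(tri(a,(260.5,187),b,(203,209)),atz(b,(203,209),.053),atz(a,(260.5,187),.053))
p=[]
for i in range(4): eyes.get_image('wrist'); p.append(manip.get_state()['position'])
p=np.mean(p,0);print(p)
w=eyes.get_image('wrist');cv2.imwrite('pics/w.png',w['frame'][:,:,::-1])
for P in([.44,.088,.053],p-[0,0,.014]):
    c=np.array(w['R'])@P+np.array(w['t']);th=np.arctan2(np.hypot(c[0],c[1]),c[2]);n=c[:2]/np.hypot(c[0],c[1]);print(w['cx']+w['fx']*th*n[0],w['cy']+w['fy']*th*n[1])
```

```text
[0.44621844 0.08745735 0.05186738] [0.44635761 0.08503336 0.053     ] [0.44659032 0.08821287 0.053     ]
[0.44591358 0.0876763  0.04828439] [0.4453719  0.08166406 0.053     ] [0.45180008 0.08905245 0.053     ]
[0.43384154 0.03447129 0.04865814] [0.43294809 0.03092897 0.053     ] [0.44112349 0.03544126 0.053     ]
[0.43948577 0.09122999 0.11115612]
261.26239147710925 215.7479278244491
257.0379070110452 246.37461534596434
```

View pics/w.png

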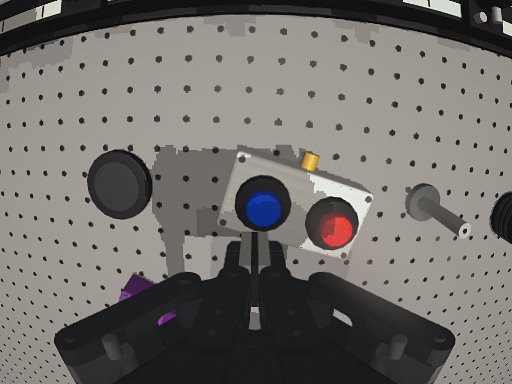

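In the wrist view the blue button sits at (264,209), left of the red one at (338,229), between the closed fingertips and the rail. Purple is at the lower left.

Run:
```python
from h import *
w=eyes.get_image('wrist')
h=cv2.cvtColor(w['frame'],cv2.COLOR_RGB2HSV);m=cv2.inRange(h,(105,150,60),(125,255,255));k,l,st,ce=cv2.connectedComponentsWithStats(m)
i=1+np.argmax(st[1:,4]);print(st[i],ce[i])
for uv in(ce[i],(264,209),(338,229)):
    d=np.array(uv)-[w['cx'],w['cy']];r=np.hypot(*d);th=r/w['fx'];n=d/r
    R,t=np.array(w['R']),np.array(w['t']);v=R.T@np.array([*(np.sin(th)*n),np.cos(th)]);o=-R.T@t;print(o+v*(.051-o[2])/v[2])
print(manip.get_state()['position'],rel([.446,.088,.075]))
```

```text
[ 246  189   35   37 1037] [262.78881389 207.45226615]
[0.44499735 0.08723952 0.051     ]
[0.443929   0.08635745 0.051     ]
[0.43107088 0.03266872 0.051     ]
[0.43837785 0.09119879 0.11023832] (array([0.0148, 0.0071, 0.0705]), 0)
```

```bash
python3 -m creep '[[0,0.013,0.007,0.03,0],[0,0.013,0.007,0.06,0],[0,0.013,0.007,0.074,0],[0,0.013,0.007,0.076,0],[0,0.013,0.007,0.076,0]]'
python3 -m creep '[[0,0,0,0.004,0],[0,0,0,0.008,0],[0,0,0,0.01,0],[0,0,0,0.01,0]]'
```

```text
clock: 7.9
position: [0.4443, 0.0881, 0.0715]
ee_rot: [0.0, 1.0, 0.025, -0.0]
contact_force: [0.8, -0.1, 0.2]
width: 0.0002
gripper_force: 0.0
clock: 8.3
position: [0.4449, 0.0881, 0.0666]
ee_rot: [0.0, 1.0, 0.025, 0.001]
contact_force: [-0.3, 0.3, 3.3]
width: -0.0001
gripper_force: 1.5
```

```bash
python3 -m creep '[[0,0,0,0.003,0],[0,0,0,0.005,0],[0,0,0,0.005,0]]'
```

```text
clock: 8.6
position: [0.4449, 0.0882, 0.0649]
ee_rot: [0.0, 1.0, 0.025, 0.001]
contact_force: [-1.2, 0.6, 12.0]
width: -0.0001
gripper_force: 6.0
```

12 N is well past the 4 N that bottoms the button. I'll release and check.

```bash
python3 -m creep '[[0,0,0,0,0],[0,0,0,-0.05,0],[0,0,0,-0.15,0],[0,-0.1,0,-0.25,0],[0,-0.3,0,-0.3,0],[0,-0.3,0,-0.3,0],[0,-0.3,0,-0.3,0],[0,-0.3,0,-0.3,0]]'
python3 - <<'E'
from h import *
a=eyes.get_image('scene');b=eyes.get_image('side')
f=cv2.resize(b['frame'][110:310,110:350],None,fx=1.9,fy=1.9,interpolation=2);g=cv2.resize(a['frame'][120:320,150:350],None,fx=1.7,fy=1.9,interpolation=2)
cv2.imwrite('pics/f.png',np.hstack([f,g])[:,:790,::-1])
E
```

```text
clock: 9.4
position: [0.2916, 0.0805, 0.2141]
ee_rot: [0.0, 1.0, 0.025, 0.0]
contact_force: [1.0, -0.3, 0.6]
width: 0.0001
gripper_force: 0.0
```

View pics/f.png

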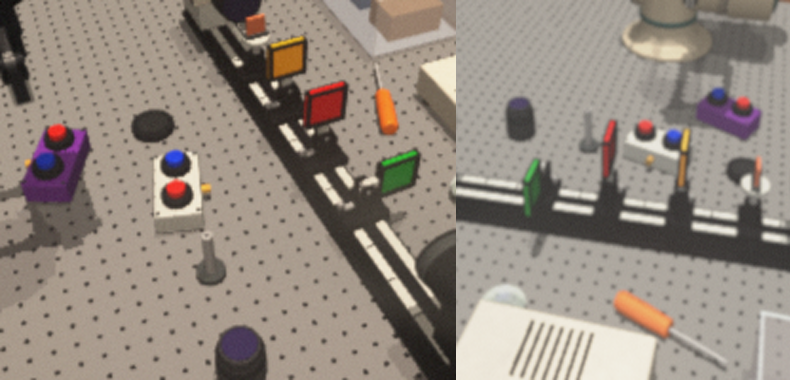

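The side and scene views show green folded, red and amber upright, the blue button up again, and the trigger box and loose things where they started. The arm is clear of everything.

```bash
python3 -c "
from rig import manip;print(manip.sign_off())"
```

```text
the job is handed in; nothing more can be done
None
```

The job is handed in: the green filter is folded down flat, and the blue trigger was pressed fully (12 N measured; 4 N takes it fully down) and sprang back. The last pictures show nothing else moved, but sign-off returned no verdict.

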